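# Ratchet the gel-casting clamp shut on its tray

### The job

Lay the blue gel-casting tray flat in the bed of the casting clamp, lengthwise between the two low side rails, then close the jaw on it by working the red ratchet handle to and fro: turned one way the handle grips and advances the jaw, the other way it spins loose, so try both ways to find out which. Stop when the tray is held against the end block and the jaw's spring pad is pushed in about half-way (the jaw cannot be backed off), then let go and move clear. Move the jaw by the handle only, never by pushing it, and leave the comb, the flask and the tube rack where they are.

Things in the scene. Friction and masses are not known exactly. Their poses are not given: they have to be found in the camera images.
- clamp: Gel-casting clamp, fixed: white base plate 130 (x) by 360 (y) by 12 mm. Origin: centre of its underside, at bench height; y runs along it from the grey drive housing (y -75 to -175 mm, up to 98 mm high) to the white end block (inner face y = 135 mm, 76 mm wide, top z = 54 mm). Bed: plate top (z = 12) between two rails, inner faces x = +-34 mm, 4 mm thick, tops z = 18, y = 30 to 135 mm.
- bed_home (a point): Where the tray's centre is once clamped home: clamp's x = 0, y = 85, z = 26 mm (axes as the clamp's; the tray's y lies along the clamp's y). At the start the pad's face leaves the bed 18 to 30 mm longer than the tray.
- tray_center (a point): Centre (half-way up) of the loose blue tray: 60 (its x) by 100 (its y) by 28 mm high (z), about 0.12 kg, standing on the bench at the start. A 4 mm floor and two 4 mm long side walls, open at both short ends; the same when turned half round. Can be taken from above across its 60 mm width.
- jaw: Blue sliding jaw, 74 mm wide, 18 mm thick, top 55 mm above the bench; origin at its middle, at bench height. It moves only along the clamp's +y (to the end block), 10 mm for each radian that the handle turns while gripping. Its front face is 9 mm ahead (+y) of its origin, the spring pad's face 21 mm ahead when not pushed in.
- pad (a joint): How far the jaw's spring pad (black rubber face 64 by 24 mm, bright orange body behind it) is pushed into the jaw: 0 = fully out (12 mm proud of the jaw), 0.010 m = at its stop, half-way = 0.005 m. Spring 0.8 N per mm.
- handle_grip (a point): Grip point of the red ratchet handle, a T-bar 66 mm long (point's x), 14 mm thick (y), 36 mm high (z); on the turning axis, 12 mm below the bar's top, 39 mm above the housing's sloping face. z is the turning axis, out of the housing, tilted 30 degrees from vertical to the clamp's -x (robot's side). Toothed wheel and pawl below the bar: 40 mm radius, up to 17 mm above the face.
- handle (a joint): Handle angle (rad), growing anticlockwise seen from outside, looking down on it; stops at -0.75 and +0.75, so several strokes are needed. At 0 the bar lies up and down the slope. One way it grips (0.2 N m, after up to 0.35 rad of lost motion until the pawl catches), the other way it spins loose (0.03 N m); it stays where it is left.
- comb: Red plastic comb lying on the bench, 90 by 22 by 20 mm; origin under its spine. A bystander.
- flask: Green glass conical flask, 84 mm across, 124 mm high; origin at the centre of its base. A bystander.
- tube_rack: Pink tube rack, 75 by 120 by 35 mm; origin at the centre of its underside. A bystander.

How it is judged (in metres and radians):
On the way:
1. the tray lies flat in the bed between the rails, let go (x of tray_center in the frame of clamp between -0.007 and 0.007 m and z of tray_center in the frame of clamp between 0.022 and 0.03 m and angle between the y axis of tray_center and the y axis of clamp, either way round below 0.12 rad and angle between tray_center's own z axis and vertical below 0.08 rad and y of tray_center in the frame of clamp between 0.055 and 0.092 m and contact force between the fingers and tray below 0.1 N), for 0.2 s.
At the end, for the whole second after the job is handed in: The tray lies flat in the bed between the rails, its end against the end block (centre within 4 mm along the bed of the home position, 7 mm across, 0.12 rad square), at rest, with the spring pad pushed in 2.5 to 8 mm of its 10 mm (x of tray_center in the frame of clamp between -0.007 and 0.007 m and z of tray_center in the frame of clamp between 0.022 and 0.03 m and angle between the y axis of tray_center and the y axis of clamp, either way round below 0.12 rad and angle between tray_center's own z axis and vertical below 0.08 rad and y of tray_center in the frame of clamp between 0.081 and 0.089 m and value of joint pad between 0.0025 and 0.008 m and linear speed of tray below 0.01 m/s); the robot touches nothing.
It fails at once if the jaw is pushed by the gripper or arm (over 3 N) (contact force between any of the fingers, the arm and jaw above 3 N).
It fails at once if the red comb is moved more than 20 mm or tipped (distance of comb from where it was at the start of the episode above 0.02 m or angle between comb's own z axis and vertical above 0.3 rad).
It fails at once if the flask is moved more than 20 mm or tipped (distance of flask from where it was at the start of the episode above 0.02 m or angle between flask's own z axis and vertical above 0.3 rad).
It fails at once if the tube rack is moved more than 20 mm or tipped (distance of tube_rack from where it was at the start of the episode above 0.02 m or angle between tube_rack's own z axis and vertical above 0.3 rad).
It also fails if it takes over 58 s, if anything falls off the work surface, if the arm or the gripper's body presses on something with over 40 N, if the wrist force passes 120 N, or if a joint passes its speed limit or range.

### The arm

A 6-joint arm with a two-finger parallel gripper is mounted at the origin on the work surface. World frame = base frame: x ahead of the robot, y to its left, z up, the work surface at z = 0. Lengths are in m, angles in degrees, forces in N, time in s.
With the tool pointing down it reaches from about 0.375 to 0.9 m from the base axis. Payload 3.1 kg.
Tool frame: the origin (TCP) lies on the centre line of the jaws, within the pads' length; the fingertips stand finger_overhang ahead of it and the grasp point (between the pads) lies 5 mm behind it (finger_overhang is the distance from the TCP to the fingertips, in m); z points along the fingers, y is the line along which they close (so a half turn about z gives the same grasp; the last joint's range is limited). The gripper opens to 87 mm and grips with 3 to 60 N. Pads are 19 mm wide; open, the fingers measure 117 mm over their backs; the gripper's body (75 mm by 190 mm) begins 51 mm behind the grasp point.
Start: joints at [-10.227, 30.224, 82.088, -0, 67.689, -10.227], TCP at [0.625, 0, 0.237] pointing down, gripper open.
Joint ranges: [-176.69, 176.69], [-43.24, 126.21], [12.49, 139.97], [-82, 262], [0, 151.66], [-163.58, 163.58]. Speed limits (degrees/s): [159.86, 159.86, 180, 180, 180, 180].

### API

Orientations are given as a 3x3 rotation matrix whose columns are the frame's x, y, z axes.
In Python, from rig import read_state, capture, calibration, hand_in, finger_overhang gives the robot as it stands.
- The arm moves only by the tool send_rows, never from a script. Its argument "plan" is a list of rows, each a list of 5 numbers: the closure in counts, from 0 (fully open) to 255 (shut), then the shift along the tool's x, y, z in m, then the turn about the tool's z in rad. A call has 1 to 20 rows; each row shifts and turns the commanded pose from where the row before left it, along the tool's axes as they then stand; what a row does not reach is not made up. A row lasts 1/12 s, in which the tool goes at most 41.7 mm and 7.16 degrees, less where a joint would pass 70% of its speed; a pose out of reach is approached as far as the arm can. A call is refused whole if a number of a shift passes 0.0417 or a number of a turn 0.125, either way. A call with a gripper value outside its range is refused whole. The fingers move at their own pace and stop on an object; the grip force is fixed at half the most. Time passes only in rows, so rows that do not move let the fingers close. It gives the time, the measured TCP pose, the force, the opening and the grip force at its end, in the units of the state.
- read_state(): the state, without advancing time (a new reading comes with each control period).
- capture(name): name is "scene" or "side" or "wrist"; returns (picture, depth): 384x512x3 uint8, blue, green, red; 384x512 float32, m along the optical axis (not along the pixel's ray), 0 where there is no reading.
- calibration(name): a dict with "fx", "fy", "cx", "cy" (pixels), "xyz" and "rotation" of the camera in the world. Camera axes: x right, y down, z forward; pixel columns grow to the right and rows downward; lengths in m; the calibration is good to about 2 mm. A picture is of the moment at which its call begins: read the wrist's pose just before it. calibration takes no time and is no camera call; for the wrist camera it gives the pose at the moment of the call.
- hand_in(): hands the job in; it is judged then, once.
The state is a dict: "time_s": time; "joint_positions": joint angles; "qvel": joint speeds; "tau": joint torques, N m; "position": TCP position; "tcp_rot": TCP orientation; "force": force on the tool from outside, world axes, zero at the start; "moment": the same for the moment, N m; "opening": opening from 0.0 (shut) to 1.0 (fully open); "grasp_force": force on a finger pad.
Only numpy, scipy, OpenCV 4.12 (cv2) and the standard library are available. Lean on these libraries where they do the work, as an engineer would, in place of code of your own. Each camera call takes 0.05 s, during which the arm holds its last target. There are 200 camera calls.

## Working session

There is one attempt and no reset: what is moved stays moved. The work goes in short steps, Python scripts to look and compute and a tool call to move; the robot and the scene stay as the last step left them, time stands still between calls to the robot, and variables do not carry over. Pictures are saved under pics/ and viewed, at most 10 in all, crops included, and the job is handed in when it is done.

Besides the shell and the picture viewer there is one more tool, called after "Emit:" in YAML: its name, and indented under it one key for each argument. send_rows: Moves the arm, as the interface text tells. Its arguments: {"type":"object","properties":{"plan":{"type":"array","items":{"type":"array","items":{"type":"number"}}}},"required":["plan"]}

```bash
mkdir -p pics; ls
python3 - <<'E'
from rig import *
import cv2,numpy as np
print(read_state(),finger_overhang)
for n in("scene","side"):
    p,d=capture(n);c=calibration(n);print(n,c)
    np.savez(n+".npz",p=p,d=d,**c)
    cv2.imwrite(f"pics/{n}0.png",cv2.resize(p,(800,600)))
E
```

```text
pics
{'time_s': 0.0, 'joint_positions': array([-1.02280785e+01,  3.02793806e+01,  8.21552828e+01,  2.60652101e-05,
        6.76882762e+01, -1.02265747e+01]), 'qvel': array([-0.06377257,  0.03657589, -0.05665823, -0.18280743, -0.1561954 ,
        0.0447214 ]), 'tau': array([-5.45745443e-04, -4.40045428e+01, -1.76593530e+01,  6.32597599e-02,
        5.83207863e-02, -1.53719384e-04]), 'position': array([6.24311418e-01, 1.45303463e-04, 2.35573272e-01]), 'tcp_rot': array([[ 2.68225353e-05,  9.99997770e-01, -2.11152664e-03],
       [ 9.99999927e-01, -2.60172137e-05,  3.81419644e-04],
       [ 3.81363858e-04, -2.11153672e-03, -9.99997698e-01]]), 'force': array([ 0.0605678 , -0.36253453, -0.46390807]), 'moment': array([-0.02951387,  0.00778987,  0.00532154]), 'grasp_force': 0.0, 'opening': 1.0005889175736375} 0.014
scene {'fx': 468.3755019206428, 'fy': 468.3755019206428, 'cx': 251.261544511402, 'cy': 187.67132141459712, 'xyz': array([1.39076414, 0.02347521, 1.03518709]), 'rotation': array([[-0.07334207,  0.76876129, -0.63531648],
       [ 0.99729119,  0.06010282, -0.04240199],
       [ 0.0055873 , -0.63670538, -0.77108692]])}
side {'fx': 378.00707033768583, 'fy': 378.00707033768583, 'cx': 257.3678367466181, 'cy': 191.92408880018948, 'xyz': array([ 0.10684209, -0.75419072,  0.73681247]), 'rotation': array([[ 0.80214851, -0.34645074,  0.48634315],
       [-0.59690709, -0.48721693,  0.6374336 ],
       [ 0.01611528, -0.80161808, -0.59761923]])}
```

View pics/scene0.png

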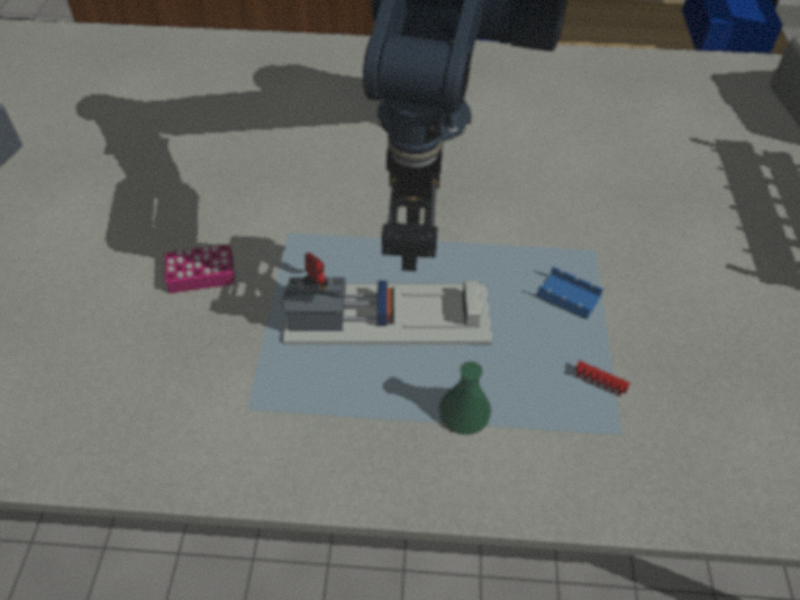

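View pics/side0.png

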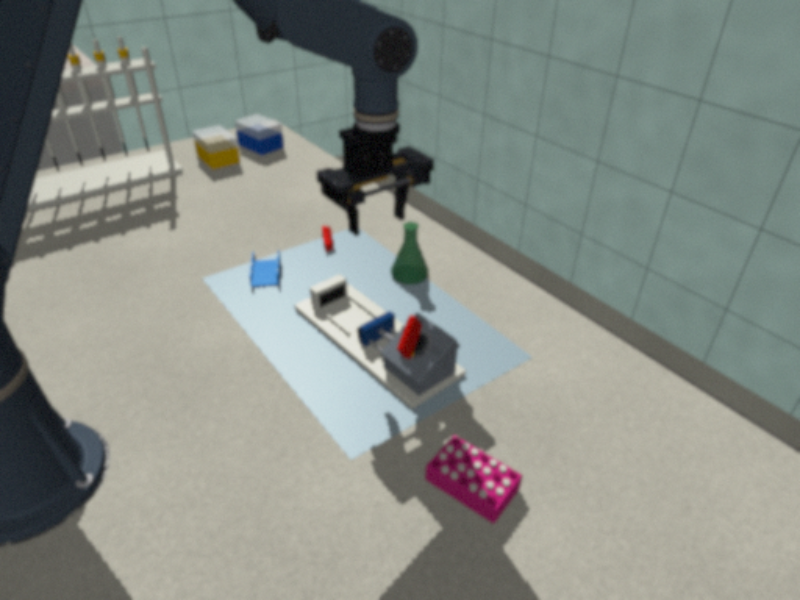

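Clamp with its y along world +y (housing left, end block right in the scene view); tray at about (570,293), rotated; comb (602,378), flask (465,405), rack (200,268), in 800x600 pixels.

```bash
cat > h.py <<'E'
import numpy as np,cv2
def world(p,d,c,s=1):
    v,u=np.mgrid[0:384,0:512]
    P=np.stack([(u-c["cx"])/c["fx"]*d,(v-c["cy"])/c["fy"]*d,d],-1)
    return P@np.array(c["rotation"]).T+np.array(c["xyz"])
def rect(W,m):
    r=cv2.minAreaRect((W[m][:,:2]*1000).astype(np.float32));return [np.round(x,1) for x in r]
E
python3 - <<'E'
from h import *
for n in("scene","side"):
    c=np.load(n+".npz");p,d=c["p"],c["d"];W=world(p,d,c);H=cv2.cvtColor(p,cv2.COLOR_BGR2HSV).astype(int)
    h,s,v=H[...,0],H[...,1],H[...,2];z=W[...,2];X,Y=W[...,0],W[...,1]
    ok=(d>0)&(X>.4)&(X<.95)&(abs(Y)<.5)
    def rep(k,m):
        if m.sum()>5: print(n,k,m.sum(),W[m].mean(0).round(4),"z",np.percentile(z[m],[2,50,98]).round(4),rect(W,m))
    blue=ok&(h>100)&(h<125)&(s>140)
    rep("tray",blue&(Y>.12)&(z>.002)); rep("traytop",blue&(Y>.12)&(z>.02))
    rep("jaw",blue&(Y<.12)&(z<.08)&(z>.015)); rep("jawtop",blue&(Y<.12)&(z>.048)&(z<.065))
    red=ok&((h<8)|(h>172))&(s>150); rep("handle",red&(z>.07)); rep("comb",red&(Y>.1))
    rep("orange",ok&(h>=6)&(h<20)&(s>120)&(z<.08))
    rep("plate",ok&(s<45)&(v>110)&(z>.008)&(z<.016)); rep("block",ok&(s<60)&(z>.05)&(z<.058)&(Y>-.0))
    rep("housing",ok&(s<90)&(v<130)&(z>.06)&(z<.105)&(Y<-.0)&(X>.58))
    rep("housingtop",ok&(s<90)&(v<130)&(z>.092)&(z<.105)&(Y<-.03)&(X>.58))
    rep("rack",ok&(h>155)&(h<173)&(s>100)); rep("flask",ok&(h>50)&(h<90)&(s>60))
E
```

```text
scene tray 355 [0.5172 0.2904 0.0093] z [0.0026 0.0065 0.0306] [array([523.1, 286.1]), array([95.5, 63.5]), np.float64(62.5)]
scene traytop 53 [0.5454 0.2776 0.0272] z [0.0201 0.0274 0.0323] [array([524.9, 285.8]), array([94.5, 60.1]), np.float64(62.5)]
scene jaw 8 [ 0.5876 -0.0498  0.0563] z [0.0549 0.0561 0.0578] [array([592. , -49.5]), array([57.5,  5.5]), np.float64(4.7)]
scene jawtop 8 [ 0.5876 -0.0498  0.0563] z [0.0549 0.0561 0.0578] [array([592. , -49.5]), array([57.5,  5.5]), np.float64(4.7)]
scene handle 36 [ 0.5989 -0.1516  0.1193] z [0.1044 0.1181 0.1335] [array([ 598.1, -151.8]), array([21.6,  8.6]), np.float64(21.2)]
scene comb 171 [0.7046 0.325  0.0203] z [0.0102 0.0211 0.0253] [array([706.2, 322.5]), array([83. , 21.5]), np.float64(65.2)]
scene orange 46 [ 0.592  -0.0359  0.0435] z [0.0384 0.0442 0.0473] [array([591.7, -35.9]), array([56. ,  5.5]), np.float64(4.5)]
scene plate 2227 [ 0.6067 -0.0073  0.0129] z [0.0084 0.0131 0.0158] [array([667.9,   3.2]), array([513.4, 988.1]), np.float64(0.2)]
scene block 202 [0.5935 0.1064 0.0548] z [0.0507 0.0548 0.0577] [array([67
[... 1565 characters left out ...]
), array([520.1, 174. ]), np.float64(86.6)]
side block 131 [0.5843 0.1061 0.0537] z [0.0505 0.0538 0.0572] [array([668.9, 104.9]), array([ 38.2, 263.6]), np.float64(86.7)]
side housing 526 [ 0.6098 -0.1864  0.0828] z [0.0619 0.0849 0.0966] [array([ 612.6, -164.4]), array([ 65.1, 100.4]), np.float64(0.1)]
side housingtop 108 [ 0.6234 -0.167   0.0944] z [0.0921 0.0944 0.0973] [array([ 611.3, -165.7]), array([40.4, 92.9]), np.float64(5.5)]
side rack 1568 [ 0.5096 -0.3923  0.0368] z [0.0038 0.0345 0.2689] [array([ 562.1, -188.6]), array([553.9, 168. ]), np.float64(71.5)]
side flask 632 [0.7264 0.063  0.1144] z [0.005  0.0552 0.3947] [array([661.9,  26.3]), array([272.9, 161.4]), np.float64(6.3)]
```

Run:
```python
from h import *
c=np.load("scene.npz");p=c["p"][165:225,165:405];cv2.imwrite("pics/crop0.png",cv2.resize(p,(800,200),interpolation=cv2.INTER_CUBIC))
```

```text
(no output)
```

View pics/crop0.png

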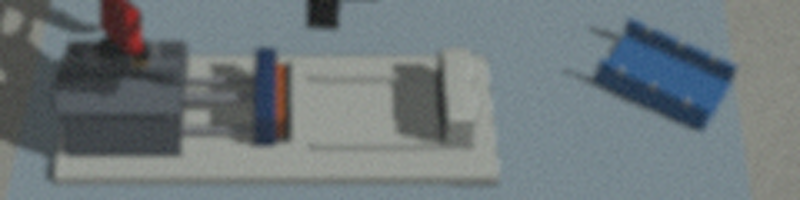

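Run:
```python
from rig import *
import cv2,numpy as np
c=calibration("wrist");p,d=capture("wrist");print(c)
np.savez("wrist0.npz",p=p,d=d,**c)
cv2.imwrite("pics/wrist0.png",cv2.resize(p,(800,600)))
```

```text
{'fx': 311.96289407893937, 'fy': 311.96289407893937, 'cx': 251.60074919733074, 'cy': 187.21130312260613, 'xyz': array([0.62484303, 0.07419248, 0.38411963]), 'rotation': array([[ 9.99999234e-01,  5.65911952e-04, -1.10062985e-03],
       [ 2.42012904e-04, -9.61578474e-01, -2.74530109e-01],
       [-1.21370184e-03,  2.74529632e-01, -9.61577874e-01]])}
```

View pics/wrist0.png

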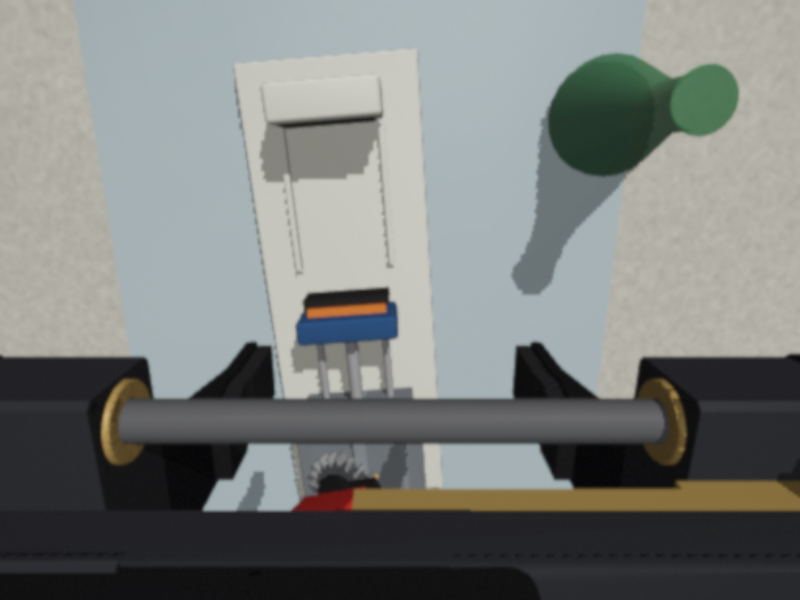

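Emit:
send_rows:
  plan:
    - [0,0.036,-0.0127,0,0]
    - [0,0.036,-0.0127,0,0]
    - [0,0.036,-0.0127,0,0]
    - [0,0.036,-0.0127,0,0]
    - [0,0.036,-0.0127,0,0]
    - [0,0.036,-0.0127,0,0]
    - [0,0.036,-0.0127,0,0]
    - [0,0.036,-0.0127,0,0]
    - [0,0,0,0,0.12]
    - [0,0,0,0,0.12]
    - [0,0,0,0,0.12]
    - [0,0,0,0,0.12]
    - [0,0,0,0,0]
    - [0,0,0,0,0]

```text
time_s: 1.32
position: [0.5231, 0.288, 0.2363]
tcp_rot: [[0.459, 0.888, -0.001], [0.888, -0.459, -0.0], [-0.0, -0.0, -1.0]]
force: [0.1, 0.5, -0.0]
opening: 1.002
grasp_force: 0.0
```

The wrist view shows plate's far corners at (236,65) and (416,50), rails at (287,127)-(298,273) and (380,125)-(390,266), end block top front edge (266,123)-(381,116), jaw top front edge (304,318)-(396,306).

```bash
cat >> h.py <<'E'
def ray(c,u,v,z,k=512/800):
    u=(u+.5)*k-.5; v=(v+.5)*k-.5
    r=np.array(c["rotation"])@np.array([(u-c["cx"])/c["fx"],(v-c["cy"])/c["fy"],1]);o=np.array(c["xyz"])
    return o+r*(z-o[2])/r[2]
E
python3 - <<'E'
from h import *
from rig import *
c=np.load("wrist0.npz");p,d=c["p"],c["d"]
for n,u,v,z in[("platFL",236,65,.012),("platFR",416,50,.012),("railL1",298,273,.018),("railR1",390,266,.018),("railL0",287,127,.018),("railR0",380,125,.018),("jawL",297,320,.055),("jawR",397,307,.055),("plateR",434,300,.012),("plateL",273,310,.012)]:
    print(n,ray(c,u,v,z).round(4))
W=world(p,d,c);z=W[...,2];H=cv2.cvtColor(p,cv2.COLOR_BGR2HSV).astype(int);h,s,v=H[...,0],H[...,1],H[...,2]
roi=np.zeros(d.shape,bool);roi[20:225,140:290]=1
for k,m in[("plate",roi&(z>.008)&(z<.02)),("blocktop",roi&(z>.05)&(z<.058)&(W[...,1]>.06)),("jawtop",roi&(z>.05)&(z<.06)&(W[...,1]<.0)),("pad",roi&(z>.02)&(z<.05)&(h<25)&(s>120))]:
    print(k,m.sum(),W[m].mean(0).round(4),rect(W,m), "y",np.percentile(W[m][:,1],[1,99]).round(4))
c=calibration("wrist");p,d=capture("wrist");np.savez("wrist1.npz",p=p,d=d,**c)
cv2.imwrite("pics/wrist1.png",cv2.resize(p,(800,600)))
W=world(p,d,c);z=W[...,2];H=cv2.cvtColor(p,cv2.COLOR_BGR2HSV).astype(int);h,s=H[...,0],H[...,1]
for lo,hi in((.002,.04),(.022,.034)):
    m=(h>100)&(h<125)&(s>140)&(z>lo)&(z<hi);print("tray",m.sum(),W[m].mean(0).round(4),rect(W,m))
E
```

```text
platFL [0.5141 0.1339 0.012 ]
platFR [0.6401 0.1435 0.012 ]
railL1 [ 0.5507 -0.0145  0.018 ]
railR1 [ 0.6218 -0.0089  0.018 ]
railL0 [0.5486 0.0924 0.018 ]
railR0 [0.6149 0.0938 0.018 ]
jawL [ 0.5557 -0.04    0.055 ]
jawR [ 0.627  -0.0302  0.055 ]
plateR [ 0.6568 -0.038   0.012 ]
plateL [ 0.5278 -0.0465  0.012 ]
plate 16335 [0.5857 0.0399 0.0125] [array([584.4,  26.7]), array([130.3, 227.3]), np.float64(4.4)] y [-0.0791  0.1393]
blocktop 2038 [0.5789 0.1072 0.0541] [array([578.3, 107.4]), array([76. , 25.2]), np.float64(4.4)] y [0.0936 0.1206]
jawtop 1005 [ 0.5908 -0.0478  0.0548] [array([590.5, -49. ]), array([73.7, 18.9]), np.float64(4.8)] y [-0.0585 -0.0381]
pad 361 [ 0.5895 -0.0359  0.0424] [array([588.3, -36.2]), array([59.9,  8. ]), np.float64(4.6)] y [-0.0412 -0.0309]
tray 3658 [0.5237 0.2879 0.0068] [array([522.9, 286.5]), array([98.8, 57.1]), np.float64(61.5)]
tray 352 [0.5253 0.2894 0.0277] [array([523.3, 287.1]), array([97.4, 57.1]), np.float64(61.4)]
```

View pics/wrist1.png

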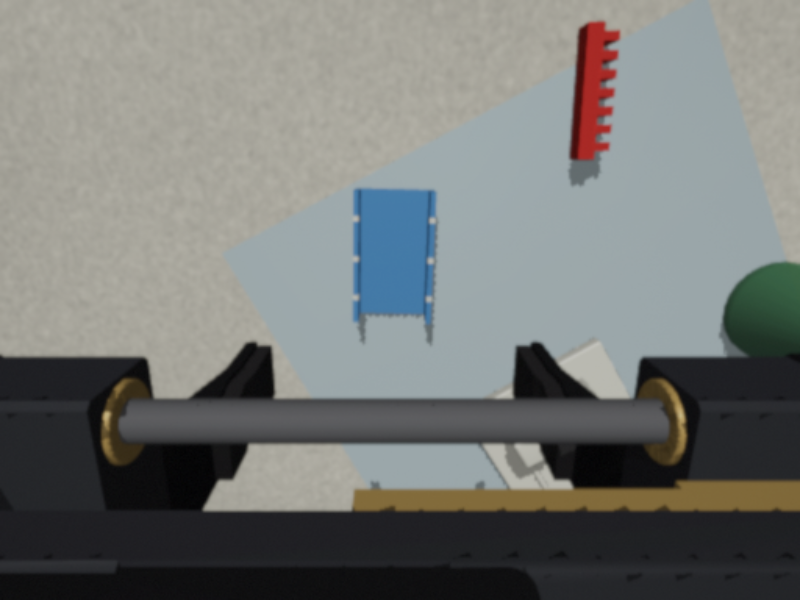

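Tray is centred at (394,252), nearly aligned with the tool and about under the TCP by the depth figures; going down and gripping.

Emit:
send_rows:
  plan:
    - [0,0,0,0.041,0.02]
    - [0,0,0,0.041,0]
    - [0,0,0,0.041,0]
    - [0,0,0,0.041,0]
    - [0,0,0,0.03,0]
    - [0,0,0,0.015,0]
    - [0,0,0,0,0]
    - [150,0,0,0,0]
    - [255,0,0,0,0]
    - [255,0,0,0,0]
    - [255,0,0,0,0]
    - [255,0,0,0,0]
    - [255,0,0,0,0]
    - [255,0,0,0,0]

```text
time_s: 2.53
position: [0.524, 0.2884, 0.029]
tcp_rot: [[0.479, 0.878, 0.002], [0.878, -0.479, 0.001], [0.002, 0.001, -1.0]]
force: [-1.8, 0.3, 6.4]
opening: 0.687
grasp_force: 30.0
```

Emit:
send_rows:
  plan:
    - [255,0,0,-0.03,0]
    - [255,0,0,-0.04,0]
    - [255,0,0,-0.03,-0.078]
    - [255,0,0,0,-0.1]
    - [255,0,0,0,-0.1]
    - [255,0,0,0,-0.1]
    - [255,0,0,0,-0.1]
    - [255,0,0,0,-0.1]
    - [255,-0.0367,0.0058,0,0]
    - [255,-0.0367,0.0058,0,0]
    - [255,-0.0367,0.0058,0,0]
    - [255,-0.0367,0.0058,0,0]
    - [255,-0.0367,0.0058,0,0]
    - [255,-0.0367,0.0058,0,0]
    - [255,-0.0367,0.0058,0,0]
    - [255,0,0,0,0]
    - [255,0,0,0,0]
    - [255,0,0,0,0]

```text
time_s: 4.03
position: [0.5832, 0.0351, 0.1273]
tcp_rot: [[-0.077, 0.997, -0.001], [0.997, 0.077, 0.001], [0.001, -0.001, -1.0]]
force: [-0.4, 1.1, -1.6]
opening: 0.686
grasp_force: 30.0
```

Run:
```python
from h import *
from rig import *
print(read_state()["position"])
c=calibration("wrist");p,d=capture("wrist");np.savez("wrist2.npz",p=p,d=d,**c)
cv2.imwrite("pics/wrist2.png",cv2.resize(p,(800,600)))
W=world(p,d,c);z=W[...,2];H=cv2.cvtColor(p,cv2.COLOR_BGR2HSV).astype(int);h,s=H[...,0],H[...,1]
m=(h>100)&(h<125)&(s>140)&(z>.07)&(z<.2);print("tray",m.sum(),W[m].mean(0).round(4),rect(W,m))
m=(h>100)&(h<125)&(s>140)&(z>.05)&(z<.06);print("jaw",m.sum(),rect(W,m))
m=(s<60)&(z>.05)&(z<.058)&(W[...,1]>.06)&(abs(W[...,0]-.58)<.06);print("block",m.sum(),rect(W,m))
m=(h>100)&(h<125)&(s>140)&(z>.05)&(z<.06);print("jaw",m.sum(),rect(W,m))
```

```text
[0.58315805 0.035082   0.12727651]
tray 13724 [0.5827 0.0434 0.1061] [array([607.1,  33.7]), array([111.1, 100.8]), np.float64(4.5)]
jaw 190 [array([590.1, -53.9]), array([66.8,  3.6]), np.float64(4.5)]
block 4024 [array([578.2, 107.6]), array([76.2, 24.1]), np.float64(4.4)]
jaw 190 [array([590.1, -53.9]), array([66.8,  3.6]), np.float64(4.5)]
```

View pics/wrist2.png

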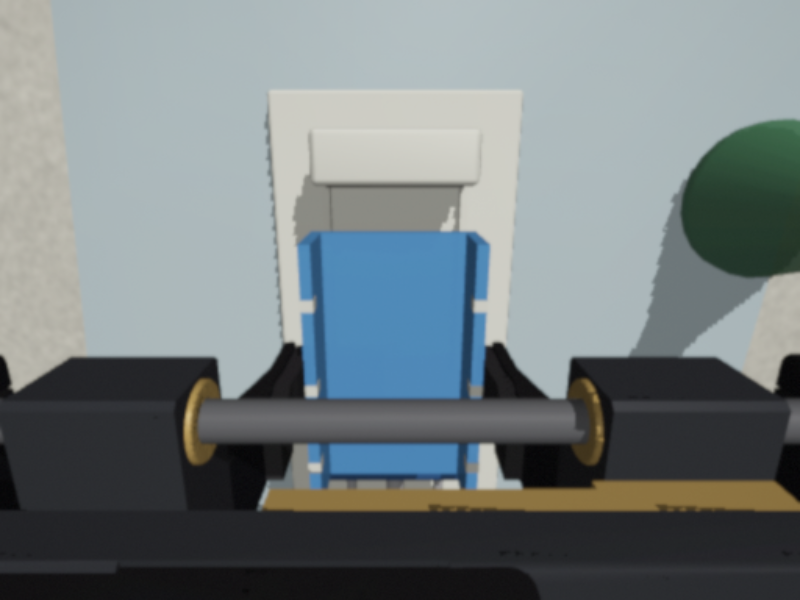

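The tray hangs square over the bed, between end block (395,155) and jaw; lower it and let go.

Emit:
send_rows:
  plan:
    - [255,0,0.0008,0.03,0]
    - [255,0,0,0.03,0]
    - [255,0,0,0.016,0]
    - [255,0,0,0.008,0]
    - [255,0,0,0.002,0]
    - [255,0,0,0,0]
    - [255,0,0,0,0]

```text
time_s: 4.67
position: [0.5852, 0.036, 0.0422]
tcp_rot: [[-0.079, 0.997, 0.002], [0.997, 0.079, -0.0], [-0.0, 0.002, -1.0]]
force: [-0.0, 0.7, -1.6]
opening: 0.687
grasp_force: 30.0
```

Emit:
send_rows:
  plan:
    - [255,0,0,0.0012,0]
    - [0,0,0,0,0]
    - [0,0,0,0,0]
    - [0,0,0,0,0]
    - [0,0,0,0,0]
    - [0,0,0,0,0]
    - [0,0,0,-0.03,0]
    - [0,0,0,-0.041,0]
    - [0,0,0,-0.041,0]
    - [0,0,0,-0.041,0]
    - [0,0,0,-0.041,0]
    - [0,-0.039,0,0,0]
    - [0,-0.039,0,0,0]
    - [0,-0.039,0,0,0]
    - [0,-0.039,0,0,0]
    - [0,0,0,0,0]
    - [0,0,0,0,0]

```text
time_s: 6.08
position: [0.5967, -0.1227, 0.2342]
tcp_rot: [[-0.074, 0.997, 0.0], [0.997, 0.074, 0.0], [0.0, 0.0, -1.0]]
force: [-0.2, 0.1, -0.7]
opening: 1.002
grasp_force: 0.0
```

Run:
```python
from h import *
from rig import *
print(read_state()["position"])
c=calibration("wrist");p,d=capture("wrist");np.savez("wrist3.npz",p=p,d=d,**c)
cv2.imwrite("pics/wrist3.png",cv2.resize(p,(800,600)))
W=world(p,d,c);z=W[...,2];H=cv2.cvtColor(p,cv2.COLOR_BGR2HSV).astype(int);h,s=H[...,0],H[...,1]
b=(h>100)&(h<125)&(s>140)
m=b&(z>.012)&(z<.05)&(W[...,1]>-.02);print("tray",m.sum(),W[m].mean(0).round(4),rect(W,m))
m=b&(z>.05)&(z<.06);print("jaw",m.sum(),rect(W,m))
a=np.radians(4.5);R=np.array([[np.cos(a),-np.sin(a),0],[np.sin(a),np.cos(a),0],[0,0,1]])
m=((h<8)|(h>172))&(s>140)&(z>.06)&(z<.2)
C=(W[m]-[.5905,-.0405,0])@R   # clamp frame
t=np.radians(30);n=np.array([-np.sin(t),0,np.cos(t)]);e=np.array([np.cos(t),0,np.sin(t)])
q=np.stack([C@e,C[:,1],C@n],1)*1000
print("handle clamp",C.mean(0).round(4));print("slope frame pct",np.percentile(q,[1,50,99],axis=0).round(1))
top=q[:,2]>np.percentile(q[:,2],97)-8
print(top.sum(),cv2.minAreaRect(q[top][:,:2].astype(np.float32)))
g=(s<100)&(z>.05)&(z<.095);Cg=(W[g]-[.5905,-.0405,0])@R
k=(Cg[:,1]>-.17)&(Cg[:,1]<-.08)&(abs(Cg[:,0])<.06);print("face h",np.percentile(Cg[k]@n*1000,[5,25,50,75,95]).round(1))
```

```text
[ 0.59671468 -0.12268234  0.23422358]
tray 1505 [0.5866 0.0028 0.02  ] [array([587.5,  16.1]), array([56.4, 67.3]), np.float64(4.6)]
jaw 1046 [array([590.5, -49.3]), array([70.2, 14.6]), np.float64(4.2)]
handle clamp [-0.0213 -0.1177  0.1152]
slope frame pct [[   3.3 -137.6   82.6]
 [  41.9 -116.   117.6]
 [  61.1 -104.9  119.6]]
832 ((31.098413467407227, -122.85685729980469), (63.239437103271484, 13.880615234375), 24.603731155395508)
face h [50.8 67.2 67.8 69.9 78.8]
```

View pics/wrist3.png

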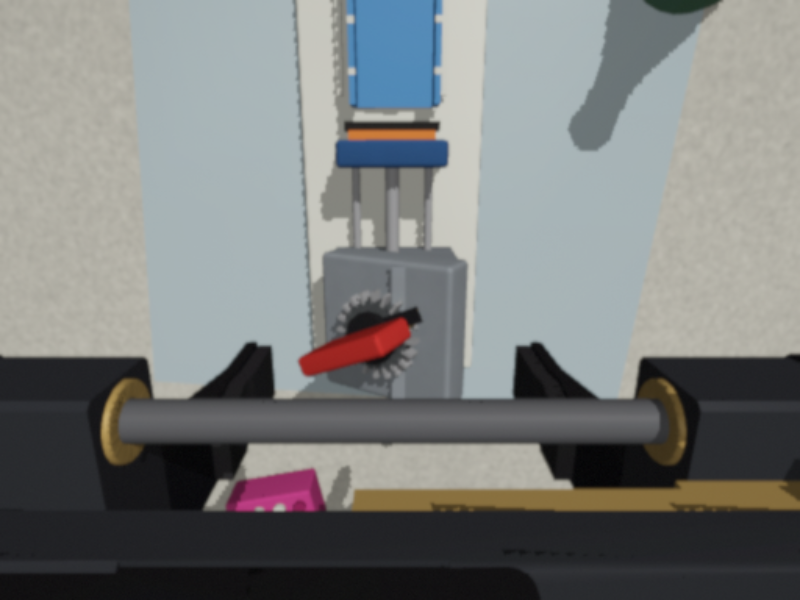

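The handle bar runs (302,368)-(408,330), θ≈+0.43; tray lies in the bed, 11 mm clear of the pad. Now I work out the straddling path for the handle.

```bash
cat > path.py <<'E'
# rows to bring the tool through handle angles; tip straddles the bar's upper end
import sys
from h import *
from rig import *
O=np.array([.5905,-.0405,0]);a=np.radians(4.5)
R=np.array([[np.cos(a),-np.sin(a),0],[np.sin(a),np.cos(a),0],[0,0,1]])
E0,Y0,TH=.031,-.124,np.pi/6
e=np.array([np.cos(TH),0,np.sin(TH)]);n=np.array([-np.sin(TH),0,np.cos(TH)]);y=np.array([0,1.,0])
def target(th,dl,r=.020,h=.104):
    P=e*(E0+r*np.cos(th))+y*(Y0+r*np.sin(th))+n*h+dl*(-np.sin(th)*e+np.cos(th)*y)
    P[2]=.1145+.014
    return O+R@P, a+np.arctan2(np.sin(th)*np.cos(TH),np.cos(th))  # world TCP, world yaw of tool x
def delta(th,s): # bar offset when pushing towards s
    return s*(.0055-.0085*max(0,-s*np.sin(th)))
def rows(pts):
    s=read_state();p=np.array(s["position"]);yaw=np.arctan2(s["tcp_rot"][1][0],s["tcp_rot"][0][0])
    print("at",p.round(4),round(yaw,3),"j6",s["joint_positions"][5].round(1),"t",s["time_s"])
    for q,w in pts:
        t=-((w-yaw+np.pi)%(2*np.pi)-np.pi)   # tool z is down
        d=q-p;X=np.array([np.cos(yaw),np.sin(yaw)]);Yt=np.array([np.sin(yaw),-np.cos(yaw)])
        print([round(float(v),4) for v in(d[:2]@X,d[:2]@Yt,-d[2],t)]);p,yaw=q,w
if __name__=="__main__":
    if sys.argv[1]=="go": rows([target(float(sys.argv[2]),float(sys.argv[3]))])
    else:
        t0,t1,k=float(sys.argv[2]),float(sys.argv[3]),int(sys.argv[4]);s=np.sign(t1-t0)
        rows([target(t,delta(t,s)) for t in np.linspace(t0,t1,k)])
E
python3 path.py go .43 .0018
```

```text
at [ 0.5963 -0.1209  0.2341] 1.647 j6 -26.4 t 6.1333
[-0.0334, -0.0095, 0.1056, 1.19]
```

Emit:
send_rows:
  plan:
    - [179,-0.0334,-0.0095,0,0]
    - [179,0,0,0,0.119]
    - [179,0,0,0,0.119]
    - [179,0,0,0,0.119]
    - [179,0,0,0,0.119]
    - [179,0,0,0,0.119]
    - [179,0,0,0,0.119]
    - [179,0,0,0,0.119]
    - [179,0,0,0,0.119]
    - [179,0,0,0.03,0.119]
    - [179,0,0,0.035,0.119]
    - [179,0,0,0,0]
    - [179,0,0,0,0]

```text
time_s: 7.22
position: [0.5883, -0.152, 0.1677]
tcp_rot: [[0.894, 0.447, -0.005], [0.447, -0.894, 0.003], [-0.004, -0.005, -1.0]]
force: [0.2, -0.5, 0.6]
opening: 0.302
grasp_force: 0.0
```

```bash
python3 path.py go .43 .0018
python3 - <<'E'
from h import *
from rig import *
ps=[]
p,d=capture("side");ps.append(cv2.resize(p[150:270,200:320],(400,400),interpolation=cv2.INTER_CUBIC))
p,d=capture("wrist");ps.append(cv2.resize(p,(400,400)))
cv2.imwrite("pics/chk.png",np.hstack(ps))
E
```

```text
at [ 0.5883 -0.152   0.1677] 0.464 j6 38.4 t 7.2167
[-0.0004, 0.0031, 0.0392, 0.0072]
```

View pics/chk.png

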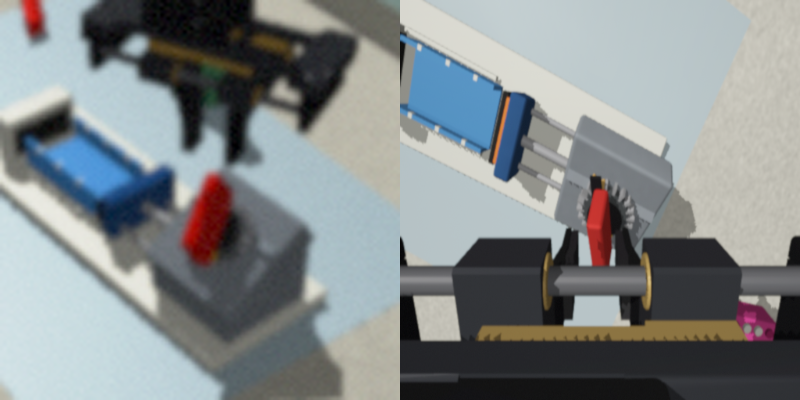

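Bar at (597,230) of the picture lies between the fingers; descend.

Emit:
send_rows:
  plan:
    - [179,0,0.003,0.015,0.007]
    - [179,0,0,0.014,0]
    - [179,0,0,0.01,0]
    - [179,0,0,0,0]

```text
time_s: 7.65
position: [0.5918, -0.1548, 0.1401]
tcp_rot: [[0.899, 0.439, 0.002], [0.439, -0.899, 0.003], [0.003, -0.002, -1.0]]
force: [-12.5, 10.7, 44.2]
opening: 0.302
grasp_force: 22.7
```

```bash
python3 path.py stroke .43 -.72 12
```

```text
at [ 0.5918 -0.1548  0.1401] 0.454 j6 38.7 t 7.65
[-0.0022, 0.0028, 0.0116, -0.0026]
[-0.0004, 0.0029, -0.0, 0.0937]
[-0.0004, 0.0029, -0.0, 0.0922]
[-0.0005, 0.003, -0.0, 0.0912]
[-0.0006, 0.003, -0.0, 0.0907]
[-0.0006, 0.0022, -0.0, 0.0906]
[-0.0006, 0.002, -0.0, 0.091]
[-0.0006, 0.002, -0.0, 0.092]
[-0.0006, 0.002, -0.0, 0.0934]
[-0.0006, 0.002, -0.0, 0.0952]
[-0.0006, 0.0019, -0.0, 0.0975]
[-0.0006, 0.0019, -0.0, 0.1001]
```

A finger has landed on the bar; back off and look closer.

Emit:
send_rows:
  plan:
    - [179,0,0,-0.02,0]
    - [179,0,0,-0.02,0]
    - [179,0,0,0,0]
    - [179,0,0,0,0]

```text
time_s: 7.98
position: [0.5933, -0.1577, 0.1739]
tcp_rot: [[0.899, 0.438, 0.007], [0.438, -0.899, -0.003], [0.005, 0.006, -1.0]]
force: [-0.4, -0.4, 0.5]
opening: 0.299
grasp_force: 0.0
```

```bash
cat > bar.py <<'E'
import sys
from path import *
def look():
    s=read_state();c=calibration("wrist");p,d=capture("wrist");W=world(p,d,c);z=W[...,2];H=cv2.cvtColor(p,cv2.COLOR_BGR2HSV).astype(int);h,s_,v=H[...,0],H[...,1],H[...,2]
    m=((h<8)|(h>172))&(s_>140)&(z>.06)&(z<.2)
    C=(W[m]-O)@R;q=np.stack([C@e,C[:,1],C@n],1)*1000
    t=q[:,2]>114
    r=cv2.minAreaRect(q[t][:,:2].astype(np.float32));print("bar top (slope frame mm)",m.sum(),t.sum(),r,"h",np.median(q[t][:,2]).round(1))
    b=(h>100)&(h<125)&(s_>120)
    C=(W-O)@R*1000;j=b&(C[...,2]>50)&(C[...,2]<60);print("jaw top y",j.sum(),np.percentile(C[j][:,1],[2,50,98]).round(1) if j.sum() else "")
    o=(h>5)&(h<22)&(s_>150)&(C[...,1]>-20)&(C[...,1]<50)&(C[...,2]<52);print("orange",o.sum(),np.percentile(C[o][:,1],[2,98]).round(1) if o.sum()>3 else "")
    k=b&(C[...,1]>0)&(C[...,2]>13)&(C[...,2]<38)&(abs(C[...,0])<33);print("tray y lo",np.percentile(C[k][:,1],[1,3]).round(1) if k.sum()>20 else "", "x",np.percentile(C[k][:,0],[1,99]).round(1) if k.sum()>20 else "")
    print(s["position"].round(4),s["force"].round(1),"t",s["time_s"])
    return p
p=look()
if len(sys.argv)>1: cv2.imwrite("pics/"+sys.argv[1]+".png",cv2.resize(p[100:384,150:400],(660,600),interpolation=cv2.INTER_CUBIC))
E
python3 bar.py chk2; python3 path.py go .43 .0018
```

```text
bar top (slope frame mm) 2274 818 ((46.66947937011719, -113.15473937988281), (67.09840393066406, 16.742834091186523), 31.2615966796875) h 118.3
jaw top y 1723 [-16.6  -9.3  -0.8]
orange 239 [5.1 9.3]
tray y lo [23.2 24.4] x [-25.2  31.1]
[ 0.5933 -0.1577  0.1739] [-0.4 -0.4  0.5] t 7.9833
at [ 0.5922 -0.1572  0.1722] 0.453 j6 38.7 t 8.0333
[-0.0015, -0.0033, 0.0437, -0.0036]
```

View pics/chk2.png

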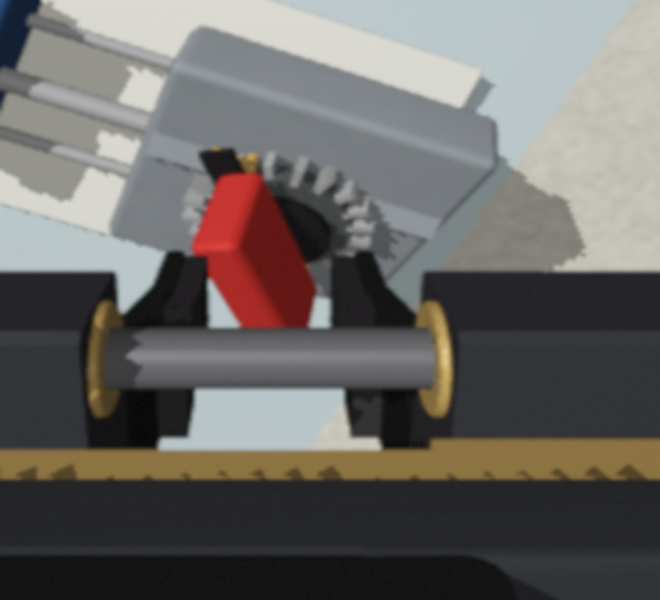

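```bash
cat > bar2.py <<'E'
from path import *
def fit(show=True):
    c=calibration("wrist");p,d=capture("wrist");W=world(p,cv2.medianBlur(d,3),c);z=W[...,2];H=cv2.cvtColor(p,cv2.COLOR_BGR2HSV).astype(int);h,s_=H[...,0],H[...,1]
    m=(((h<8)|(h>172))&(s_>140)&(z>.06)&(z<.2)).astype(np.uint8)
    m=cv2.erode(m,np.ones((3,3)))>0
    C=(W-O)@R;q=np.stack([C@e,C[...,1],C@n],-1)*1000
    from scipy.optimize import least_squares
    Q=q[m]
    # signed distance to the bar box (67x14x36, top at h0), centre near the axis
    def res(x):
        th,y0,h0,e0=x;ct,st=np.cos(th),np.sin(th)
        u=(Q[:,0]-e0)*ct+(Q[:,1]-y0)*st;v=-(Q[:,0]-e0)*st+(Q[:,1]-y0)*ct;w=Q[:,2]-h0+18
        g=np.abs(np.stack([u,v,w],1))-[33,7,18]
        return np.linalg.norm(np.maximum(g,0),axis=1)+np.minimum(g.max(1),0)
    best=min((least_squares(res,[t,-124,119,31],loss="soft_l1",f_scale=1.) for t in(-.7,-.4,0,.4,.7)),key=lambda r:r.cost)
    print("theta %.3f y0 %.1f htop %.1f e0 %.1f"%tuple(best.x),"n",len(Q),"med|res| %.2f"%np.median(abs(res(best.x))))
if __name__=="__main__": fit()
E
python3 bar2.py
```

```text
theta 3.767 y0 -123.9 htop 118.6 e0 28.9 n 2090 med|res| 0.17
```

The box fit gives the bar at θ=0.625, axis at e=28.9, y=-123.9 mm. Updating and going in with a slightly wider opening.

```bash
sed -i 's/E0,Y0,TH=.031,-.124/E0,Y0,TH=.0289,-.1239/; s/\.0055-\.0085/.0073-.0085/' path.py; python3 path.py go .625 .0024
```

```text
at [ 0.5914 -0.157   0.171 ] 0.453 j6 38.7 t 8.0833
[-0.0033, -0.0077, 0.0425, -0.1843]
```

Emit:
send_rows:
  plan:
    - [167,-0.0033,-0.0077,0,-0.092]
    - [167,0,0,0,-0.092]
    - [167,0,0,0.015,0]
    - [167,0,0,0,0]
    - [167,0,0,0,0]

```text
time_s: 8.5
position: [0.5838, -0.1511, 0.1538]
tcp_rot: [[0.805, 0.594, -0.004], [0.594, -0.805, 0.002], [-0.002, -0.004, -1.0]]
force: [0.0, 0.9, 0.8]
opening: 0.348
grasp_force: 0.0
```

```bash
python3 bar2.py; python3 path.py go .625 .0024
```

```text
theta 0.627 y0 -124.0 htop 118.6 e0 28.9 n 2000 med|res| 0.16
at [ 0.5844 -0.1514  0.1544] 0.636 j6 28.5 t 8.55
[0.0004, 0.0004, 0.0259, -0.0013]
```

Emit:
send_rows:
  plan:
    - [167,0.0004,0.0004,0.01,0]
    - [167,0,0,0.01,0]
    - [167,0,0,0.006,0]
    - [167,0,0,0,0]
    - [167,0,0,0,0]

```text
time_s: 8.97
position: [0.5851, -0.1515, 0.1285]
tcp_rot: [[0.805, 0.594, -0.002], [0.594, -0.805, 0.001], [-0.001, -0.002, -1.0]]
force: [0.6, 1.0, -0.7]
opening: 0.344
grasp_force: 0.0
```

```bash
python3 path.py stroke .625 -.72 14
```

```text
at [ 0.5851 -0.1515  0.1285] 0.636 j6 28.5 t 8.9667
[-0.0, 0.0045, -0.0, -0.0012]
[-0.0004, 0.0027, -0.0, 0.0967]
[-0.0005, 0.0028, -0.0, 0.0945]
[-0.0005, 0.0029, -0.0, 0.0926]
[-0.0006, 0.0029, -0.0, 0.0912]
[-0.0007, 0.0029, -0.0, 0.0902]
[-0.0007, 0.0029, -0.0, 0.0897]
[-0.0007, 0.0021, -0.0, 0.0897]
[-0.0007, 0.002, -0.0, 0.0901]
[-0.0007, 0.002, -0.0, 0.0911]
[-0.0008, 0.0019, -0.0, 0.0925]
[-0.0008, 0.0019, -0.0, 0.0943]
[-0.0008, 0.0019, -0.0, 0.0965]
[-0.0008, 0.0018, -0.0, 0.0991]
```

Emit:
send_rows:
  plan:
    - [167,0,0.0045,0,0]
    - [167,-0.0004,0.0027,0,0.097]
    - [167,-0.0005,0.0028,0,0.094]
    - [167,-0.0005,0.0029,0,0.093]
    - [167,-0.0006,0.0029,0,0.091]
    - [167,-0.0007,0.0029,0,0.09]
    - [167,-0.0007,0.0029,0,0.09]
    - [167,-0.0007,0.0021,0,0.09]
    - [167,-0.0007,0.002,0,0.09]
    - [167,-0.0007,0.002,0,0.091]
    - [167,-0.0008,0.0019,0,0.093]
    - [167,-0.0008,0.0019,0,0.094]
    - [167,-0.0008,0.0019,0,0.096]
    - [167,-0.0008,0.0018,0,0.099]
    - [167,0,0,0,0]
    - [167,0,0,0,0]

```text
time_s: 10.3
position: [0.5845, -0.1846, 0.1298]
tcp_rot: [[0.842, -0.539, 0.001], [-0.539, -0.842, -0.001], [0.001, 0.0, -1.0]]
force: [-0.9, 0.1, -0.4]
opening: 0.346
grasp_force: 0.0
```

```bash
python3 bar2.py; python3 bar.py; python3 path.py stroke -.7 .72 15
```

```text
theta -0.693 y0 -123.9 htop 118.7 e0 28.9 n 1774 med|res| 0.21
bar top (slope frame mm) 2051 913 ((31.498987197875977, -124.72667694091797), (13.191497802734375, 63.416160583496094), 50.30961990356445) h 118.4
jaw top y 0 
orange 0 
tray y lo [61.9 65.1] x [-17.7  25.4]
[ 0.5845 -0.1846  0.1298] [-0.6  0.2  0.4] t 10.35
at [ 0.5845 -0.1846  0.1297] -0.57 j6 94.7 t 10.4
[-0.001, -0.009, 0.0012, -0.0186]
[-0.0003, -0.0026, -0.0, -0.0967]
[-0.0004, -0.0027, -0.0, -0.0942]
[-0.0005, -0.0028, -0.0, -0.0921]
[-0.0005, -0.0028, -0.0, -0.0904]
[-0.0006, -0.0028, -0.0, -0.0892]
[-0.0007, -0.0029, -0.0, -0.0883]
[-0.0007, -0.0028, -0.0, -0.0879]
[-0.0007, -0.002, -0.0, -0.0879]
[-0.0007, -0.002, -0.0, -0.0884]
[-0.0007, -0.0019, -0.0, -0.0894]
[-0.0007, -0.0019, -0.0, -0.0907]
[-0.0007, -0.0019, -0.0, -0.0925]
[-0.0008, -0.0018, -0.0, -0.0947]
[-0.0008, -0.0018, -0.0, -0.0972]
```

The handle follows well. Stroke the other way.

Emit:
send_rows:
  plan:
    - [167,-0.001,-0.009,0.001,-0.0186]
    - [167,-0.0003,-0.0026,0,-0.097]
    - [167,-0.0004,-0.0027,0,-0.094]
    - [167,-0.0005,-0.0028,0,-0.092]
    - [167,-0.0005,-0.0028,0,-0.09]
    - [167,-0.0006,-0.0028,0,-0.089]
    - [167,-0.0007,-0.0029,0,-0.088]
    - [167,-0.0007,-0.0028,0,-0.088]
    - [167,-0.0007,-0.002,0,-0.088]
    - [167,-0.0007,-0.002,0,-0.088]
    - [167,-0.0007,-0.0019,0,-0.089]
    - [167,-0.0007,-0.0019,0,-0.091]
    - [167,-0.0007,-0.0019,0,-0.0925]
    - [167,-0.0008,-0.0018,0,-0.095]
    - [167,-0.0008,-0.0018,0,-0.097]
    - [167,0,0,0,0]
    - [167,0,0,0,0]

```text
time_s: 11.82
position: [0.5838, -0.1486, 0.13]
tcp_rot: [[0.747, 0.665, 0.008], [0.665, -0.747, -0.006], [0.002, 0.009, -1.0]]
force: [2.0, -5.5, 2.2]
opening: 0.343
grasp_force: 2.7
```

```bash
python3 bar2.py; python3 bar.py; python3 path.py stroke .7 -.72 15
```

```text
theta 35.052 y0 -124.2 htop 118.5 e0 29.0 n 1624 med|res| 0.21
bar top (slope frame mm) 1888 828 ((31.988679885864258, -123.15631103515625), (62.67685317993164, 13.929920196533203), 28.381759643554688) h 118.3
jaw top y 2790 [-5.7  1.9 10.4]
orange 268 [15.7 19.3]
tray y lo [32.2 33.9] x [-25.1  25.2]
[ 0.5838 -0.1486  0.13  ] [ 1.8 -4.7  2.8] t 11.8667
at [ 0.5838 -0.1486  0.13  ] 0.727 j6 23.6 t 11.9167
[-0.0012, 0.0056, 0.0015, 0.0184]
[-0.0003, 0.0026, -0.0, 0.0967]
[-0.0004, 0.0027, -0.0, 0.0942]
[-0.0005, 0.0028, -0.0, 0.0921]
[-0.0005, 0.0028, -0.0, 0.0904]
[-0.0006, 0.0028, -0.0, 0.0892]
[-0.0007, 0.0029, -0.0, 0.0883]
[-0.0007, 0.0028, -0.0, 0.0879]
[-0.0007, 0.002, -0.0, 0.0879]
[-0.0007, 0.002, -0.0, 0.0884]
[-0.0007, 0.0019, -0.0, 0.0894]
[-0.0007, 0.0019, -0.0, 0.0907]
[-0.0007, 0.0019, -0.0, 0.0925]
[-0.0008, 0.0018, -0.0, 0.0947]
[-0.0008, 0.0018, -0.0, 0.0972]
```

Positive turning grips: jaw moved from -8.7 to 2.4 mm (goal 19). Return stroke, then again.

Emit:
send_rows:
  plan:
    - [167,-0.0012,0.0056,0.0012,0.018]
    - [167,-0.0003,0.0026,0,0.097]
    - [167,-0.0004,0.0027,0,0.094]
    - [167,-0.0005,0.0028,0,0.092]
    - [167,-0.0005,0.0028,0,0.09]
    - [167,-0.0006,0.0028,0,0.089]
    - [167,-0.0007,0.0029,0,0.088]
    - [167,-0.0007,0.0028,0,0.088]
    - [167,-0.0007,0.002,0,0.088]
    - [167,-0.0007,0.002,0,0.088]
    - [167,-0.0007,0.0019,0,0.089]
    - [167,-0.0007,0.0019,0,0.091]
    - [167,-0.0007,0.0019,0,0.0925]
    - [167,-0.0008,0.0018,0,0.095]
    - [167,-0.0008,0.0018,0,0.097]
    - [167,0,0,0,0]
    - [167,0,0,0,0]

```text
time_s: 13.33
position: [0.5805, -0.1812, 0.1268]
tcp_rot: [[0.843, -0.539, -0.0], [-0.539, -0.843, 0.001], [-0.001, -0.001, -1.0]]
force: [1.5, 1.7, -1.1]
opening: 0.345
grasp_force: 0.9
```

```bash
sed -i 's/print("theta/best.x[0]=(best.x[0]+1.5708)%np.pi-1.5708;print("theta/' bar2.py; python3 bar2.py; python3 path.py stroke -.7 .72 15
```

```text
theta -0.679 y0 -123.8 htop 118.6 e0 28.9 n 1972 med|res| 0.20
at [ 0.5805 -0.1812  0.1268] -0.569 j6 94.7 t 13.3833
[0.0041, -0.0083, -0.0017, -0.0172]
[-0.0003, -0.0026, -0.0, -0.0967]
[-0.0004, -0.0027, -0.0, -0.0942]
[-0.0005, -0.0028, -0.0, -0.0921]
[-0.0005, -0.0028, -0.0, -0.0904]
[-0.0006, -0.0028, -0.0, -0.0892]
[-0.0007, -0.0029, -0.0, -0.0883]
[-0.0007, -0.0028, -0.0, -0.0879]
[-0.0007, -0.002, -0.0, -0.0879]
[-0.0007, -0.002, -0.0, -0.0884]
[-0.0007, -0.0019, -0.0, -0.0894]
[-0.0007, -0.0019, -0.0, -0.0907]
[-0.0007, -0.0019, -0.0, -0.0925]
[-0.0008, -0.0018, -0.0, -0.0947]
[-0.0008, -0.0018, -0.0, -0.0972]
```

Emit:
send_rows:
  plan:
    - [167,0.004,-0.0083,-0.0017,-0.017]
    - [167,-0.0003,-0.0026,0,-0.097]
    - [167,-0.0004,-0.0027,0,-0.094]
    - [167,-0.0005,-0.0028,0,-0.092]
    - [167,-0.0005,-0.0028,0,-0.09]
    - [167,-0.0006,-0.0028,0,-0.089]
    - [167,-0.0007,-0.0029,0,-0.088]
    - [167,-0.0007,-0.0028,0,-0.088]
    - [167,-0.0007,-0.002,0,-0.088]
    - [167,-0.0007,-0.002,0,-0.088]
    - [167,-0.0007,-0.0019,0,-0.089]
    - [167,-0.0007,-0.0019,0,-0.091]
    - [167,-0.0007,-0.0019,0,-0.0925]
    - [167,-0.0008,-0.0018,0,-0.095]
    - [167,-0.0008,-0.0018,0,-0.097]
    - [167,0,0,0,0]
    - [167,0,0,0,0]

```text
time_s: 14.8
position: [0.5845, -0.1503, 0.1309]
tcp_rot: [[0.747, 0.664, 0.009], [0.664, -0.747, -0.007], [0.002, 0.011, -1.0]]
force: [2.3, -3.7, 2.6]
opening: 0.346
grasp_force: 2.8
```

```bash
python3 bar2.py; python3 bar.py; python3 path.py stroke .6 -.72 15
```

```text
theta 0.375 y0 -123.8 htop 118.5 e0 28.9 n 1554 med|res| 0.23
bar top (slope frame mm) 1817 804 ((31.812808990478516, -123.2396011352539), (63.00408935546875, 13.787607192993164), 24.22447967529297) h 118.4
jaw top y 2866 [ 3.  10.5 19.1]
orange 216 [24.9 28.1]
tray y lo [3.  3.2] x [-25.1  29.6]
[ 0.5845 -0.1503  0.1309] [ 2.7 -4.2  2.7] t 14.85
at [ 0.5845 -0.1503  0.1309] 0.726 j6 23.5 t 14.9
[-0.001, 0.0064, 0.0024, 0.113]
[-0.0004, 0.0025, -0.0, 0.0877]
[-0.0004, 0.0026, -0.0, 0.0859]
[-0.0005, 0.0026, -0.0, 0.0843]
[-0.0005, 0.0026, -0.0, 0.0831]
[-0.0006, 0.0027, -0.0, 0.0823]
[-0.0006, 0.0027, -0.0, 0.0818]
[-0.0007, 0.0021, -0.0, 0.0817]
[-0.0007, 0.0018, -0.0, 0.0819]
[-0.0007, 0.0018, -0.0, 0.0825]
[-0.0007, 0.0018, -0.0, 0.0834]
[-0.0007, 0.0018, -0.0, 0.0847]
[-0.0007, 0.0017, -0.0, 0.0863]
[-0.0007, 0.0017, -0.0, 0.0883]
[-0.0007, 0.0017, -0.0, 0.0904]
```

Jaw at 11 mm; 8 mm to go. Back, then a slightly shorter stroke.

Emit:
send_rows:
  plan:
    - [167,-0.001,0.0064,0.002,0.113]
    - [167,-0.0004,0.0025,0,0.088]
    - [167,-0.0004,0.0026,0,0.086]
    - [167,-0.0005,0.0026,0,0.084]
    - [167,-0.0005,0.0026,0,0.083]
    - [167,-0.0006,0.0027,0,0.082]
    - [167,-0.0006,0.0027,0,0.082]
    - [167,-0.0007,0.0021,0,0.082]
    - [167,-0.0007,0.0018,0,0.082]
    - [167,-0.0007,0.0018,0,0.0825]
    - [167,-0.0007,0.0018,0,0.083]
    - [167,-0.0007,0.0018,0,0.085]
    - [167,-0.0007,0.0017,0,0.086]
    - [167,-0.0007,0.0017,0,0.088]
    - [167,-0.0007,0.0017,0,0.09]
    - [167,0,0,0,0]
    - [167,0,0,0,0]

```text
time_s: 16.32
position: [0.5804, -0.1809, 0.1271]
tcp_rot: [[0.842, -0.539, 0.001], [-0.539, -0.842, -0.0], [0.001, -0.001, -1.0]]
force: [2.1, 2.1, -0.3]
opening: 0.349
grasp_force: 1.1
```

```bash
python3 bar2.py; python3 path.py stroke -.7 .6 15
```

```text
theta -0.668 y0 -123.8 htop 118.6 e0 28.9 n 1971 med|res| 0.20
at [ 0.5803 -0.1809  0.127 ] -0.569 j6 94.8 t 16.3667
[0.0045, -0.0081, -0.0015, -0.0177]
[-0.0003, -0.0024, -0.0, -0.0886]
[-0.0003, -0.0025, -0.0, -0.0865]
[-0.0004, -0.0025, -0.0, -0.0847]
[-0.0005, -0.0026, -0.0, -0.0832]
[-0.0005, -0.0026, -0.0, -0.082]
[-0.0006, -0.0026, -0.0, -0.0811]
[-0.0006, -0.0026, -0.0, -0.0806]
[-0.0007, -0.0023, -0.0, -0.0804]
[-0.0007, -0.0018, -0.0, -0.0806]
[-0.0007, -0.0018, -0.0, -0.0811]
[-0.0007, -0.0018, -0.0, -0.0819]
[-0.0007, -0.0017, -0.0, -0.0831]
[-0.0007, -0.0017, -0.0, -0.0846]
[-0.0007, -0.0017, -0.0, -0.0864]
```

Emit:
send_rows:
  plan:
    - [167,0.0045,-0.0081,-0.0015,-0.018]
    - [167,-0.0003,-0.0024,0,-0.089]
    - [167,-0.0003,-0.0025,0,-0.0865]
    - [167,-0.0004,-0.0025,0,-0.085]
    - [167,-0.0005,-0.0026,0,-0.083]
    - [167,-0.0005,-0.0026,0,-0.082]
    - [167,-0.0006,-0.0026,0,-0.081]
    - [167,-0.0006,-0.0026,0,-0.081]
    - [167,-0.0007,-0.0023,0,-0.08]
    - [167,-0.0007,-0.0018,0,-0.081]
    - [167,-0.0007,-0.0018,0,-0.081]
    - [167,-0.0007,-0.0018,0,-0.082]
    - [167,-0.0007,-0.0017,0,-0.083]
    - [167,0,0,0,0]
    - [167,0,0,0,0]

```text
time_s: 17.62
position: [0.5876, -0.1543, 0.1307]
tcp_rot: [[0.903, 0.429, 0.007], [0.429, -0.903, -0.008], [0.003, 0.01, -1.0]]
force: [1.0, -6.2, 4.9]
opening: 0.342
grasp_force: 3.2
```

```bash
python3 bar2.py; python3 bar.py
```

```text
theta 0.126 y0 -123.7 htop 118.6 e0 28.9 n 1606 med|res| 0.23
bar top (slope frame mm) 1862 721 ((31.729476928710938, -122.80236053466797), (62.31731414794922, 13.68763256072998), 7.487028121948242) h 118.3
jaw top y 2759 [ 9.8 17.2 26.6]
orange 0 
tray y lo [9.6 9.8] x [-27.3  31.3]
[ 0.5876 -0.1543  0.1307] [ 1.2 -6.3  5. ] t 17.6667
```

Jaw ≈18.2 mm, so pad about 4 mm in. Free the tool, lift and look.

Emit:
send_rows:
  plan:
    - [167,0,0.004,0,0]
    - [167,0,0.003,0,0]
    - [167,0,0,-0.01,0]
    - [167,0,0,-0.02,0]
    - [167,0,0,-0.035,0]
    - [167,0,0,-0.04,0]
    - [167,-0.03,0,-0.02,0.12]
    - [167,-0.03,0,0,0.12]
    - [167,0,0,0,0]
    - [167,0,0,0,0]
    - [167,0,0,0,0]

```text
time_s: 18.63
position: [0.5319, -0.1788, 0.2534]
tcp_rot: [[0.98, 0.2, -0.0], [0.2, -0.98, 0.001], [-0.0, -0.001, -1.0]]
force: [-0.3, 0.5, -0.3]
opening: 0.345
grasp_force: 0.0
```

Run:
```python
from path import *
print(read_state()["position"].round(3))
ims=[]
for nm in("scene","side","wrist"):
    c=calibration(nm);p,d=capture(nm);np.savez(nm+"_f.npz",p=p,d=d,**c);W=world(p,d,c);C=(W-O)@R*1000
    H=cv2.cvtColor(p,cv2.COLOR_BGR2HSV).astype(int);h,s=H[...,0],H[...,1];b=(h>100)&(h<125)&(s>120)&(d>0)&(abs(C[...,0])<45)&(abs(C[...,1])<150)
    for k,m in(("jaw",b&(C[...,2]>50)&(C[...,2]<60)&(C[...,1]<40)),("trayrim",b&(C[...,2]>35)&(C[...,2]<45)&(C[...,1]>30)),("tray",b&(C[...,2]>12)&(C[...,2]<45)&(C[...,1]>30)),("block",(s<60)&(d>0)&(abs(C[...,0])<30)&(C[...,2]>52)&(C[...,2]<57)&(abs(C[...,1]-145)<40))):
        print(nm,k,m.sum(),np.percentile(C[m][:,:2],[2,98],axis=0).round(1).tolist() if m.sum()>5 else "")
s=np.load("scene_f.npz")["p"][170:220,220:320];w=np.load("wrist_f.npz")["p"]
cv2.imwrite("pics/fin.png",np.hstack([cv2.resize(s,(400,300),interpolation=cv2.INTER_CUBIC),cv2.resize(w,(400,300))]))
```

```text
[ 0.532 -0.179  0.253]
scene jaw 58 [[-28.5, 15.0], [35.0, 23.0]]
scene trayrim 89 [[-26.5, 36.8], [34.0, 131.3]]
scene tray 629 [[-27.8, 38.0], [32.6, 132.6]]
scene block 115 [[-28.3, 136.6], [27.3, 160.6]]
side jaw 101 [[-38.5, 10.4], [24.2, 28.0]]
side trayrim 37 [[-32.0, 40.9], [-8.0, 133.9]]
side tray 360 [[-31.8, 44.7], [28.1, 138.7]]
side block 86 [[-27.8, 135.7], [27.2, 160.8]]
wrist jaw 1221 [[-33.9, 9.9], [33.1, 26.9]]
wrist trayrim 551 [[-28.2, 33.4], [30.2, 135.4]]
wrist tray 4335 [[-26.6, 40.2], [29.1, 135.1]]
wrist block 309 [[-29.1, 135.6], [27.6, 141.8]]
```

View pics/fin.png

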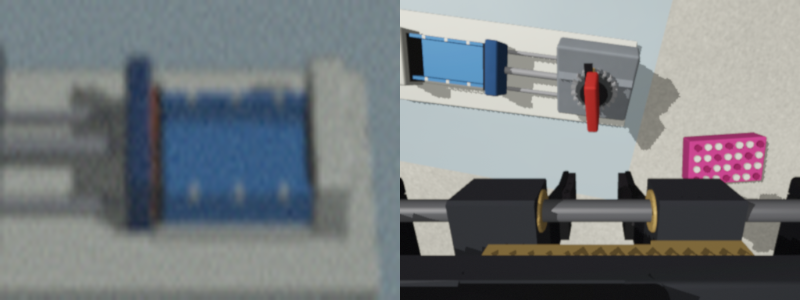

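The tray sits against the end block, and the jaw with a thin pad strip (152,110) against the tray. One closer straight-down measurement of the jaw-to-tray gap.

Emit:
send_rows:
  plan:
    - [167,0.0134,-0.0406,0,0]
    - [167,0.0134,-0.0406,0,0]
    - [167,0.0134,-0.0406,0,0]
    - [167,0.0134,-0.0406,0,0]
    - [167,0,0,0,0.12]
    - [167,0,0,0,0]
    - [167,0,0,0,0]

```text
time_s: 19.37
position: [0.552, -0.0131, 0.2529]
tcp_rot: [[0.996, 0.085, -0.001], [0.085, -0.996, -0.0], [-0.001, 0.0, -1.0]]
force: [-1.1, -0.9, 0.1]
opening: 0.346
grasp_force: 0.0
```

Run:
```python
from path import *
print(read_state()["position"].round(3))
c=calibration("wrist");p,d=capture("wrist");W=world(p,d,c);C=(W-O)@R*1000
H=cv2.cvtColor(p,cv2.COLOR_BGR2HSV).astype(int);h,s,v=H[...,0],H[...,1],H[...,2]
b=(h>98)&(h<125)&(s>110)&(d>0)
x,y,z=C[...,0],C[...,1],C[...,2]
print("jaw x",np.percentile(x[b&(z>50)&(z<60)],[2,98]),"y",np.percentile(y[b&(z>53)&(z<58)&(abs(x)<30)],[1,99]).round(1))
fl=b&(z>12)&(z<20)&(abs(x)<22)&(y>25);print("tray floor y",np.percentile(y[fl],[1,99]).round(1),"z",np.median(z[fl]).round(1))
for sx in(-1,1):
    r=b&(z>36)&(z<43)&(abs(x*sx-28)<6)&(y>28);print("rim",sx,r.sum(),np.percentile(y[r],[1,99]).round(1) if r.sum() else "","x",np.percentile(x[r],[2,98]).round(1),"z",np.median(z[r]).round(1))
bl=(s<60)&(z>52)&(z<57)&(abs(x)<35)&(y>120)&(y<170);print("block y",np.percentile(y[bl],[1,99]).round(1))
o=(h<22)&(s>110)&(y>15)&(y<45)&(z>15)&(z<52);print("orange",o.sum(),np.percentile(y[o],[2,98]).round(1) if o.sum() else "")
# profile across the gap, on a row in the middle
i=np.where(fl.any(1))[0];r=int(np.median(i))
for u in range(512):
    if 24<y[r,u]<40: print(u,y[r,u].round(1),z[r,u].round(1),p[r,u])
```

```text
[ 0.552 -0.013  0.253]
jaw x [-33.5434196   34.16357508] y [11.6 26.7]
tray floor y [ 37.4 135.2] z 16.4
rim -1 234 [ 35.7 135.5] x [-27.9 -24.5] z 40.3
rim 1 277 [ 35.8 135.4] x [27.  31.3] z 40.4
block y [136.3 160.4]
orange 155 [28.7 31.3]
243 39.8 16.1 [200 152  90]
244 38.6 16.0 [198 151  89]
245 37.4 15.4 [187 141  84]
246 35.8 40.8 [131  96  62]
247 34.6 40.3 [63 53 48]
248 33.5 39.6 [43 43 46]
249 32.3 40.4 [43 45 52]
250 31.2 38.5 [ 46  69 113]
251 30.0 42.6 [ 58 111 184]
252 28.9 42.0 [ 80 125 201]
253 27.8 53.1 [116 104 150]
254 26.7 55.0 [138  94  77]
255 25.6 55.0 [142  92  54]
256 24.5 56.3 [142  92  52]
270 29.4 401.2 [127 132 132]
452 29.4 401.2 [116 124 125]
```

Gap from jaw to tray is about 8 mm of 12, so the pad is about 4 mm in. The tray touches the block and the arm is clear.

```bash
python3 -c "from rig import *;print(hand_in())"
```

```text
the job is handed in; nothing more can be done
None
```

I handed the job in at about 19 s. By the last camera check, the tray lies flat in the bed against the end block, the spring pad is pushed in about 4 mm of its 10 mm, and the arm is clear; one finger briefly pressed on the handle bar (44 N upward) before I backed off, and I got no verdict back.

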